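Pull the blue chip carrier out of the sloped stack

TASK

Three chip carriers are stacked in the sloped cradle and the blue one in the middle is due for inspection: set the yellow carrier aside flat on the green mat and let go of it, lay the blue carrier flat in the black nest, lengthways between its two end stops and centred, and then put the yellow carrier back in the cradle squarely on top of the white one. Set the carriers down rather than dropping them, keep their lids upward, and leave the white carrier and everything else on the bench where it is.

Things in the scene. Friction and masses are not known exactly. Their poses are not given: they have to be found in the camera images.
- yellow_carrier: Yellow chip carrier, at the top of the stack at the start: 96 mm long (its x), 50 mm wide (its y), 36 mm high (its z) closed rectangular box with a flat lid, dark seam around it and a small grey window with printed squares on the lid; 0.1 to 0.21 kg. Origin at the centre of its underside, z out through the lid. 
- blue_carrier: Blue chip carrier, in the middle of the stack at the start, the one wanted: 96 mm long (its x), 50 mm wide (its y), 36 mm high (its z) closed rectangular box with a flat lid, dark seam around it and a small grey window with printed squares on the lid; 0.1 to 0.21 kg. Origin at the centre of its underside, z out through the lid. 
- white_carrier: White chip carrier, at the bottom of the stack, it stays there: 96 mm long (its x), 50 mm wide (its y), 36 mm high (its z) closed rectangular box with a flat lid, dark seam around it and a small grey window with printed squares on the lid; 0.1 to 0.21 kg. Origin at the centre of its underside, z out through the lid. 
- cradle: Fixed metal cradle, 150 x 100 mm foot. Its plate slopes at 28 degrees, rising along the cradle's +x, so the stack leans towards the robot: the carriers' x runs up the slope and their z is 28 degrees from vertical. Above 12 mm cheeks beside the white carrier the stack's long sides are free for fingers. Origin on the bench under the plate's centre; x horizontal, uphill.
- cradle_seat (a point): Centre of the cradle's sloping plate, on its upper surface, 52 mm above the bench (centre of the white carrier's underside). Two 10 mm round posts, 30 mm apart and 90 mm long, tapering over the last 12 mm, stand square to the plate at its lower end, 1 mm from the carriers' lower short faces, and stop all layers from sliding down; their tops stand about 105 mm above the bench.
- mat: Green antistatic mat fixed on the bench, 220 (x) x 200 (y) x 4 mm, origin at the centre of its underside, z up.
- mat_spot (a point): A free spot on the mat's upper surface, 30 mm towards -x and 20 mm towards +y of its centre, with room for a carrier laid along the mat's x and for open fingers on both sides in y.
- nest: Fixed loading nest: 170 x 120 mm aluminium base with a black plate 150 (x) x 90 (y) mm, its upper surface 24 mm above the bench. Two bright end stops, 6 mm high and 70 mm long in y, 10 mm thick, stand on the plate across its x axis with 112 mm between their inner faces; the sides (y) are open. Origin at the centre of its underside, z up.
- nest_floor (a point): Centre of the nest's black plate, on its upper surface (midway between the end stops).
- dish: Bystander: closed glass dish, 50 mm diameter, 13 mm high, lying near the +x, -y corner of the mat (85 and 75 mm from the mat's centre, give or take 5 mm). Origin at its underside.
- objective: Bystander: steel microscope objective with a yellow band, 34 mm diameter, 44 mm high, standing between the robot and the cradle. Origin at its underside.
- solvent: Bystander: clear bottle with a red cap, 56 mm diameter, 150 mm high, at the back left. Origin at its underside.
- swab_jar: Bystander: amber jar, 60 mm diameter, 80 mm high, behind the cradle. Origin at its underside.
- driver: Bystander: screwdriver 160 mm long lying at the back right. Origin near its middle, underneath.

How it is judged (in metres and radians):
On the way, in this order (a step that is already met when the one before it is completed fails the run):
1. the yellow carrier lies flat on the green mat, at rest and let go (x of yellow_carrier in the frame of mat between -0.11 and 0.11 m and y of yellow_carrier in the frame of mat between -0.1 and 0.1 m and z of yellow_carrier in the frame of mat between 0 and 0.009 m and angle between yellow_carrier's own z axis and vertical below 0.08 rad and linear speed of yellow_carrier below 0.03 m/s and angular speed of yellow_carrier below 0.3 rad/s and contact force between the fingers and yellow_carrier below 0.05 N), for 0.2 s.
2. the blue carrier lies flat in the nest between the end stops, at rest and let go (x of blue_carrier in the frame of nest_floor between -0.011 and 0.011 m and y of blue_carrier in the frame of nest_floor between -0.018 and 0.018 m and z of blue_carrier in the frame of nest_floor between -0.003 and 0.003 m and angle between blue_carrier's own z axis and vertical below 0.06 rad and angle between the x axis of blue_carrier and the x axis of nest, either way round below 0.2 rad and linear speed of blue_carrier below 0.03 m/s and angular speed of blue_carrier below 0.3 rad/s and contact force between the fingers and blue_carrier below 0.05 N), for 0.2 s.
At the end, for the whole second after the job is handed in: Blue carrier flat (3 deg) on the nest plate, centre within 11 mm along, 18 mm across, 11 deg of lengthways; yellow in the cradle on the white, within 12 mm along, 10 mm across, seated to 4 mm and 4 deg, turned under 10 deg; white within 12 mm of its start; all let go, at rest (all of step 2 and x of yellow_carrier in the frame of white_carrier between -0.012 and 0.012 m and y of yellow_carrier in the frame of white_carrier between -0.01 and 0.01 m and z of yellow_carrier in the frame of white_carrier between 0.032 and 0.04 m and angle between the z axis of yellow_carrier and the z axis of white_carrier, either way round below 0.07 rad and angle between the x axis of yellow_carrier and the x axis of white_carrier, either way round below 0.17 rad and linear speed of yellow_carrier below 0.03 m/s and angular speed of yellow_carrier below 0.3 rad/s and contact force between the fingers and yellow_carrier below 0.05 N and distance of white_carrier from where it was at the start of the episode below 0.012 m); the robot touches nothing.
It fails at once if a carrier falls (moves faster than 0.6 m/s while the fingers do not touch it, as after a drop of about 20 mm) ((linear speed of yellow_carrier above 0.6 m/s and contact force between the fingers and yellow_carrier below 0.05 N) or (linear speed of blue_carrier above 0.6 m/s and contact force between the fingers and blue_carrier below 0.05 N) or (linear speed of white_carrier above 0.6 m/s and contact force between the fingers and white_carrier below 0.05 N)).
It fails at once if a carrier is tipped more than 60 degrees from lid up (angle between any of yellow_carrier, blue_carrier, white_carrier's own z axis and vertical above 1.05 rad).
It fails at once if the white carrier is moved more than 30 mm (distance of white_carrier from where it was at the start of the episode above 0.03 m).
It fails at once if a bystander is moved more than 25 mm (distance of any of dish, objective, solvent, swab_jar, driver from where it was at the start of the episode above 0.025 m).
It also fails if it takes over 69 s, if anything falls off the work surface, if the arm or the gripper's body presses on something with over 40 N, if the wrist force passes 120 N, or if a joint passes its speed limit or range.

ROBOT

A 7-joint arm with a two-finger parallel gripper is mounted at the origin on the work surface. World frame = base frame: x ahead of the robot, y to its left, z up, the work surface at z = 0. Lengths are in mm, angles in rad, forces in N, time in s.
With the tool pointing down it reaches from about 400 to 900 mm from the base axis. Payload 5.5 kg.
Tool frame: the origin (TCP) lies midway between the tips of the shut fingers; the grasp point (between the pads) lies env.hold_point_z behind it (env.hold_point_z is the distance from the TCP to the grasp point, in mm); z points along the fingers, y is the direction in which the jaws open and shut (so a half turn about z gives the same grasp; the last joint's range is limited). The gripper opens to 92 mm and grips with 3 to 60 N. Pads are 19 mm wide; open, the fingers measure 130 mm over their backs; the gripper's body (75 mm by 190 mm) begins 47 mm behind the grasp point.
Start: joints at [-0.864, 0.501, -0.427, 1.55, 0.221, 1.138, -0.21], TCP at [279.057, 587.049, 226.729] pointing down, gripper open.
Joint ranges: [-2.88, 2.88], [-0.31, 2.03], [-1.54, 1.56], [0.2, 2.42], [-1.41, 4.55], [0.19, 2.02], [-2.57, 2.57]. Speed limits (rad/s): [2.57, 2.57, 3.14, 3.14, 3.14, 3.14, 3.14].

INTERFACE

Orientations are given as a unit quaternion [w, x, y, z].
In Python, from plant import env, read_camera, ticket, monitor gives the robot as it stands. The module is installed in compiled form; this text tells all that it offers. Calls block until the motion is done:
- env.move_pose(position, orientation): joint-space move of the TCP to a pose.
- env.move_l(position, attitude=None, velocity=150, until_force=None): straight line of the TCP; attitude=None keeps the orientation; velocity is the mean speed in mm/s. With until_force (N) it stops when the force on the tool has changed by that much, and returns True; else False.
- env.goto_joints(angles): joint-space move.
- env.gripper_open() and env.grab(): open the fingers fully, or close them until they stop; the grip force is fixed at half the most.
- env.dwell(seconds).
- env.solve_ik(position, orientation): joint angles nearest the present ones, or None.
- read_camera(name): name is "scene" or "top" or "wrist"; returns a dict with "frame" (400x640x3 uint8, blue, green, red), "camera_matrix" (3x3 intrinsics, pixels), "k1" (the pictures are not rectified: a ray, as slopes to the right and down, at radius r is drawn at 1 + k1 r^2 times it, then the intrinsics apply), "T" (4x4, takes a point from camera to world coordinates); the wrist camera has in their place "hand_eye" (4x4, takes a point from camera to tool coordinates, whose origin is the TCP and whose axes are the flange's). Camera axes: x right, y down, z forward; pixel columns grow to the right and rows downward; lengths in mm; the calibration is good to about 2 mm. A picture is of the moment at which its call begins: read the wrist's pose just before it. There is no depth.
A pose or a line that the arm cannot do raises env.PlanningError and nothing moves.
- ticket.close_job(): hands the job in, once; it reports no verdict.
Readings, each from a call of its own:
- monitor.current_clock(): time.
- monitor.current_qpos(): joint angles.
- monitor.current_qvel(): joint speeds.
- monitor.current_effort(): joint torques, N m.
- monitor.current_eef_pos(): TCP position.
- monitor.current_orientation(): TCP orientation.
- monitor.current_wrist_force(): force on the tool from outside, world axes, zero at the start.
- monitor.current_torque(): the same for the moment, N m.
- monitor.current_finger_gap(): finger opening in mm.
Only numpy, scipy, OpenCV 4.12 (cv2) and the standard library are available. Lean on these libraries where they do the work, as an engineer would, in place of code of your own. Each camera call takes 0.05 s, during which the arm holds its last target. There are 200 camera calls.

## Working session

There is one attempt and no reset: what is moved stays moved. The work goes in short steps, each a Python script; the robot and the scene stay as the last script left them, time stands still between calls to the robot, and variables do not carry over. Pictures are saved under pics/ and viewed, about 8 in all and at most 12, crops included, and the job is handed in when it is done.

```bash
mkdir -p pics; ls; python3 - <<'E'
from plant import env, read_camera, monitor
import cv2, numpy as np, pickle
d={}
for n in ("scene","top"):
    c=read_camera(n); d[n]=c; cv2.imwrite(f"pics/{n}0.png",c["frame"]); print(n,c["camera_matrix"].tolist(),c["k1"],np.round(c["T"],3).tolist())
w=read_camera("wrist"); print(w["camera_matrix"].tolist(), w["k1"],np.round(w["hand_eye"],3).tolist()); print(env.hold_point_z, monitor.current_orientation(), monitor.current_clock(), monitor.current_finger_gap())
pickle.dump(d,open("c0.pkl","wb"))
E
```

```text
pics
scene [[519.7301633407949, 0.0, 324.3240347413076], [0.0, 519.7301633407949, 200.34758248049735], [0.0, 0.0, 1.0]] -0.17272162105024022 [[0.795, 0.332, -0.508, 1263.309], [0.607, -0.428, 0.67, -888.057], [0.005, -0.841, -0.542, 809.346], [0.0, 0.0, 0.0, 1.0]]
top [[489.80433036120064, 0.0, 316.5674902008076], [0.0, 489.80433036120064, 204.14754247100802], [0.0, 0.0, 1.0]] -0.07272974574306647 [[-0.015, -0.995, 0.102, 494.777], [-1.0, 0.013, -0.025, -19.338], [0.023, -0.103, -0.994, 1136.574], [0.0, 0.0, 0.0, 1.0]]
[[294.6648281938955, 0.0, 318.1141858425912], [0.0, 294.6648281938955, 195.09822570324798], [0.0, 0.0, 1.0]] -0.010454689137255061 [[-0.001, -0.965, -0.263, 71.37], [1.0, -0.001, -0.001, 0.988], [0.001, -0.263, 0.965, -158.476], [0.0, 0.0, 0.0, 1.0]]
18.8 [-2.17015336e-04  2.20058709e-01  9.75486307e-01 -7.63141824e-04] 0.15 91.93974117910864
```

View pics/scene0.png

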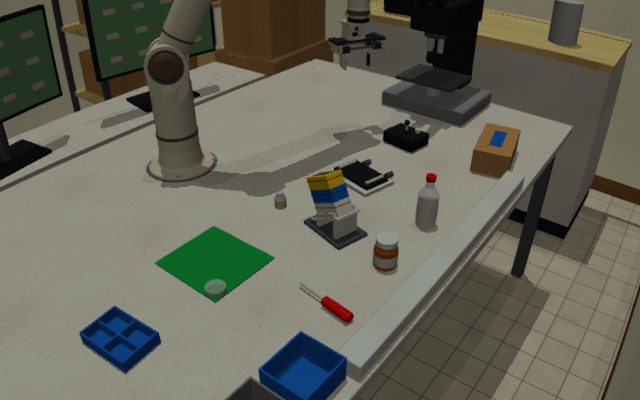

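View pics/top0.png

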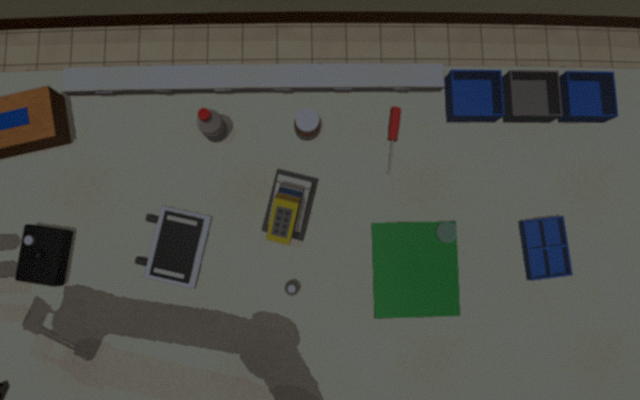

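Scene view: stack at about (330,190), mat (215,262), nest (362,175). Top view: yellow lid around (283,217), nest (180,247) with its stops at (185,218) and (170,272), mat (416,269), dish (446,232), objective (292,287). Next come the helpers, rough positions from both fixed cameras and a reachability check.

```bash
cat > h.py <<'E'
import numpy as np, cv2
from scipy.spatial.transform import Rotation as R
from plant import env, read_camera, monitor, ticket
def q(M):
    x=R.from_matrix(M).as_quat(); return np.array([x[3],x[0],x[1],x[2]])
def rotq(w): return R.from_quat([w[1],w[2],w[3],w[0]]).as_matrix()
def tool(yaw,tilt=0.,flip=False):
    """tool axes for a carrier with given yaw whose x rises by tilt; returns matrix (tool z = -carrier z)"""
    C=R.from_euler('ZY',[yaw,-tilt]).as_matrix()
    return np.column_stack([C[:,0],-C[:,1],-C[:,2]]) @ (np.diag([-1,-1,1]) if flip else np.eye(3))
def wrist():
    p=np.array(monitor.current_eef_pos()); o=rotq(monitor.current_orientation())
    c=dict(read_camera("wrist")); T=np.eye(4); T[:3,:3]=o; T[:3,3]=p; c["T"]=T@c["hand_eye"]; return c
def rays(c,uv):
    K=c["camera_matrix"]; k=c["k1"]; uv=np.asarray(uv,float).reshape(-1,2)
    d=(uv-[K[0,2],K[1,2]])/[K[0,0],K[1,1]]; s=d.copy()
    for _ in range(20): s=d/(1+k*(s**2).sum(1,keepdims=True))
    v=np.c_[s,np.ones(len(s))]@c["T"][:3,:3].T
    return c["T"][:3,3], v/np.linalg.norm(v,axis=1,keepdims=True)
def onz(c,uv,z):
    o,v=rays(c,uv); return o+v*((z-o[2])/v[:,2])[:,None]
def tri(obs):
    """obs: list of (cam, uv) for one point -> point, rms miss mm"""
    A=[];b=[];L=[]
    for c,uv in obs:
        o,v=rays(c,uv); P=np.eye(3)-np.outer(v[0],v[0]); A.append(P); b.append(P@o); L.append((P,o))
    x=np.linalg.solve(sum(A),sum(b)); return x, np.sqrt(np.mean([np.sum((P@(x-o))**2) for P,o in L]))
def mask(c,lo,hi):
    return cv2.inRange(cv2.cvtColor(c["frame"],cv2.COLOR_BGR2HSV),np.array(lo),np.array(hi))
def big(m,n=1):
    cs,_=cv2.findContours(m,cv2.RETR_EXTERNAL,cv2.CHAIN_APPROX_NONE); return sorted(cs,key=cv2.contourArea)[::-1][:n]
def quad(cnt):
    h=cv2.convexHull(cnt)
    return cv2.approxPolyN(h,4,ensure_convex=True).reshape(-1,2).astype(float)
E
python3 - <<'E'
from h import *; import pickle
d=pickle.load(open("c0.pkl","rb")); t,s=d["top"],d["scene"]
G=([45,120,40],[75,255,255]); 
qt=quad(big(mask(t,*G))[0]); qs=quad(big(mask(s,*G))[0])
P=onz(t,qt,4); Ps=onz(s,qs,4); print("mat top\n",P.round(1),P.mean(0),"\nscene\n",Ps.round(1),Ps.mean(0))
for a in range(4):
    j=np.argmin(np.linalg.norm(Ps-P[a],axis=1)); print(tri([(t,qt[a]),(s,qs[j])]))
Y=([20,150,60],[35,255,255]); cy=big(mask(t,*Y))[0]; print("yellow", cv2.boundingRect(cy), cv2.minAreaRect(cy))
print(onz(t,[cv2.minAreaRect(cy)[0]],145))
print("nest",onz(t,[[180,247],[185,218],[170,272]],27), "obj,dish",onz(t,[[292,287],[446,232]],20))
L=onz(t,[[283,217]],145)[0]; N=onz(t,[[180,247]],24)[0]; M=P.mean(0)
for f in (0,1):
    for nm,p,y,ti in (("stack",L+[0,0,110],-.29,.4887),("stackgrasp",L-[0,0,30],-.29,.4887),("blue",L-[-15,0,65],-.29,.4887),("nest",N+[0,0,130],-.27,0),("nestg",N+[0,0,5],-.27,0),("mat",M+[-30,20,5],0,0),("matn",M+[-30,20,130],0,0)):
        r=env.solve_ik(p,q(tool(y,ti,f))); print(f,nm,None if r is None else np.round(r,2))
E
```

```text
mat top
 [[ 349.7 -372.6    4. ]
 [ 350.  -177.2    4. ]
 [ 565.6 -175.6    4. ]
 [ 565.  -371.5    4. ]] [ 457.58131383 -274.20772225    4.        ] 
scene
 [[ 566.5 -171.8    4. ]
 [ 569.3 -371.3    4. ]
 [ 345.6 -372.3    4. ]
 [ 352.2 -173.7    4. ]] [ 458.38661428 -272.26951563    4.        ]
(array([ 349.05564354, -372.92410964,    5.9435355 ]), np.float64(1.241913007835269))
(array([ 351.56643428, -175.60763997,    5.03407264]), np.float64(1.9728799897611125))
(array([ 566.67906532, -174.27909929,    5.68258071]), np.float64(1.5855994598629033))
(array([ 566.26057976, -370.98442603,    2.04818812]), np.float64(1.5715414133405143))
yellow (267, 194, 33, 50) ((282.57647705078125, 218.4058837890625), (24.296207427978516, 46.748504638671875), 12.528807640075684)
[[568.64705695  25.47709236 145.        ]]
nest [[515.70067991 262.98676659  27.        ]
 [581.20335308 252.3017641   27.        ]
 [459.86034469 285.11360238  27.        ]] obj,dish [[ 422.54854374   11.30940402   20.        ]
 [ 541.28894858 -344.44660224   20.        ]]
0 stack [ 0.02  0.07 -0.28  2.12  0.5   0.58 -2.48]
0 stackgrasp [-1.16  0.58  1.13  2.27 -1.17  0.31 -1.  ]
0 blue [-0.97  0.58  0.89  2.25 -1.27  0.2  -0.9 ]
0 nest [-0.71  0.43  0.24  1.82 -0.13  0.91 -2.25]
0 nestg [-0.7   0.62  0.24  1.88 -0.22  0.67 -2.17]
0 mat [-0.29  0.84  1.02  2.1  -1.03  0.83 -0.19]
0 matn [-0.1   0.39  0.7   2.04 -0.34  0.83 -0.77]
1 stack [-0.2   0.06 -0.05  2.13  0.47  0.57  0.69]
1 stackgrasp [-0.26  0.31  0.02  2.25  1.    0.28  0.11]
1 blue [-0.34  0.4   0.12  2.23  1.19  0.21 -0.09]
1 nest [-0.22  0.45 -0.38  1.8   0.21  0.93  0.61]
1 nestg [-0.26  0.63 -0.34  1.86  0.31  0.7   0.53]
1 mat [ 0.5   0.54 -0.03  2.07  0.03  0.53  2.03]
1 matn [ 0.23  0.33  0.29  2.03 -0.13  0.8   2.17]
```

```bash
python3 - <<'E'
from h import *; import pickle
N=np.array([516,263,24.]); L=np.array([568,25,145.]); out=[]
o=q(tool(-.27,0,True))
env.move_pose(N+[40,0,150],o); out.append(wrist())
env.move_pose(N+[-50,30,150],o); out.append(wrist())
T=tool(-.29,.4887,True); o=q(T); n=-T[:,2]; y=T[:,1]
env.move_pose(N+[-30,-40,260],o)
env.move_pose(L+n*130+y*-45,o); out.append(wrist())
env.move_l(L+n*130+y*45,velocity=120); out.append(wrist())
pickle.dump(out,open("w0.pkl","wb"))
im=np.vstack([np.hstack([out[0]["frame"],out[1]["frame"]]),np.hstack([out[2]["frame"],out[3]["frame"]])])
cv2.imwrite("pics/w0.png",cv2.resize(im,(800,500),interpolation=cv2.INTER_AREA))
print(monitor.current_clock(),monitor.current_eef_pos())
E
```

```text
4.775 [522.04469899  84.79061991 259.56780868]
```

View pics/w0.png

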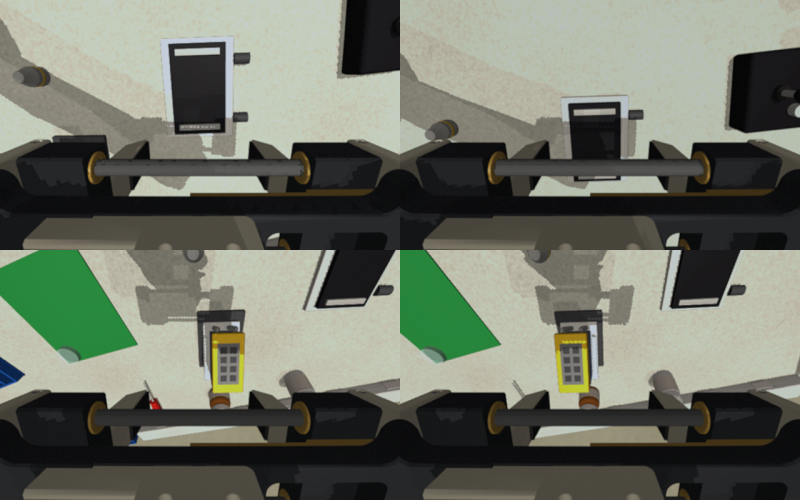

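```bash
python3 - <<'E'
from h import *; import pickle
o=pickle.load(open("w0.pkl","rb"))
def cr(f,x,y,w,h): return cv2.resize(f[y:y+h,x:x+w],(w*4 if w==100 else w*2,h*4 if w==100 else h*2),interpolation=cv2.INTER_CUBIC)
a=cr(o[2]["frame"],310,90,100,145); b=cr(o[3]["frame"],230,90,100,145)
cv2.imwrite("pics/c1.png",np.hstack([a,b]))
for i in (0,1):
    m=cv2.inRange(cv2.cvtColor(o[i]["frame"],cv2.COLOR_BGR2GRAY),0,70)
    m[:40]=0
    for c in big(m,4): print(i,cv2.boundingRect(c),cv2.contourArea(c))
d=pickle.load(open("c0.pkl","rb"))
m=cv2.inRange(cv2.cvtColor(d["top"]["frame"],cv2.COLOR_BGR2GRAY),0,50)
for c in big(m,30): 
    r=cv2.boundingRect(c)
    if 120<r[0]<230: print("top",r,cv2.contourArea(c),cv2.minAreaRect(c))
print(d["top"]["frame"][225:270:4,180].tolist()) 
E
```

```text
0 (0, 216, 640, 184) 80904.5
0 (270, 68, 90, 147) 12013.5
0 (546, 40, 94, 80) 6821.0
0 (36, 107, 44, 32) 719.5
1 (0, 163, 640, 237) 101262.5
1 (526, 76, 114, 137) 13351.0
1 (51, 192, 42, 31) 541.0
1 (366, 176, 23, 16) 216.0
top (150, 211, 53, 72) 2463.5 ((176.48370361328125, 246.60826110839844), (39.36727523803711, 65.84999084472656), 13.760785102844238)
top (208, 121, 20, 21) 142.5 ((219.49404907226562, 132.82778930664062), (12.476676940917969, 22.077869415283203), 43.02506637573242)
top (199, 109, 13, 14) 103.5 ((205.00003051757812, 115.5000228881836), (13.435027122497559, 10.60660171508789), 45.0)
top (136, 257, 11, 8) 57.5 ((141.0, 260.5), (7.0, 10.0), 90.0)
top (147, 215, 11, 7) 51.0 ((152.0, 218.0), (6.0, 10.0), 90.0)
[[26, 24, 27], [23, 20, 14], [35, 37, 34], [28, 24, 30], [31, 31, 30], [30, 30, 28], [30, 32, 31], [27, 28, 29], [27, 28, 30], [24, 26, 26], [23, 25, 28], [29, 30, 29]]
```

View pics/c1.png

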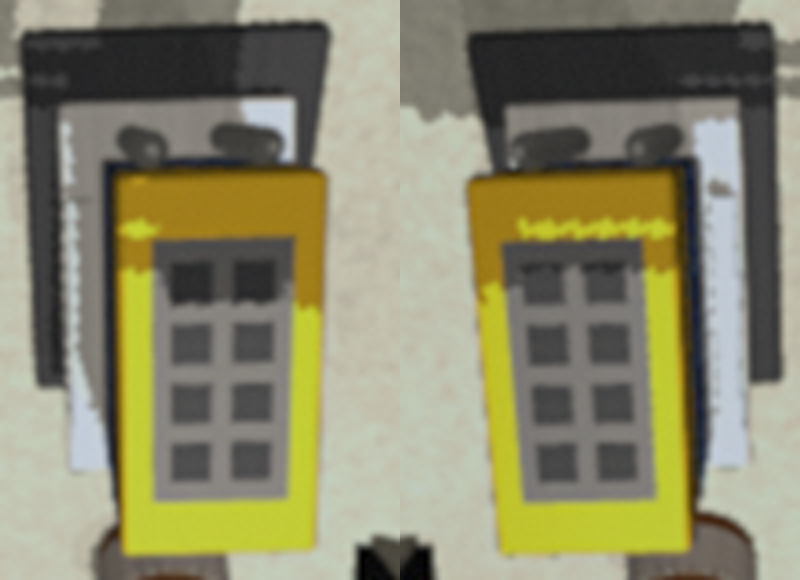

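Each crop shows the lid whole, its robot-side part in shadow: view 3 has the lid corners near (340,133),(391,133),(389,228),(341,228) and view 4 is alike. In view 1 the nest's black plate spans (270..360, 68..215). Next I triangulate the corners.

```bash
python3 - <<'E'
from h import *; import pickle
o=pickle.load(open("w0.pkl","rb")); d=pickle.load(open("c0.pkl","rb")); t=d["top"]
Y=([15,130,60],[35,255,255])
def srt(Q,ref):  # match corners by order of angle about ref world
    return Q
Q=[]
for i,c in ((2,o[2]),(3,o[3]),(9,t)):
    m=mask(c,*Y); 
    if i<9: m[:100]=0; m[250:]=0
    k=max(big(m,5),key=cv2.contourArea); k4=quad(k); Q.append((c,k4)); print(i,k4.tolist())
P=[onz(c,k,145) for c,k in Q]
C=[]
for a in range(4):
    obs=[(Q[0][0],Q[0][1][a])]+[(Q[j][0],Q[j][1][np.argmin(np.linalg.norm(P[j]-P[0][a]-(P[j].mean(0)-P[0].mean(0)),axis=1))]) for j in (1,2)]
    x,e=tri(obs[:2]); x3,e3=tri(obs); C.append(x); print(x.round(1),round(e,2),"with top",x3.round(1),round(e3,2))
C=np.array(C); c=C.mean(0); print("centre",c)
e=[np.linalg.norm(C[(i+1)%4]-C[i]) for i in range(4)]; print("edges",np.round(e,1))
U,S,V=np.linalg.svd(C-c); n=V[2]*np.sign(V[2][2]); x=V[0]*np.sign(V[0][0]); print("n",n,"tilt deg",np.degrees(np.arccos(n[2])),"x",x,"yaw",np.arctan2(x[1],x[0]), "rise",np.degrees(np.arcsin(x[2])))
print("--nest")
def dark(c,v,box):
    m=cv2.inRange(cv2.cvtColor(c["frame"],cv2.COLOR_BGR2GRAY),0,v); z=np.zeros_like(m); x0,y0,x1,y1=box; z[y0:y1,x0:x1]=m[y0:y1,x0:x1]; return quad(big(z)[0])
a=dark(o[0],70,(262,55,370,216)); b=dark(t,50,(140,200,215,290)); print(a.tolist(),b.tolist())
A=onz(o[0],a,24); B=onz(t,b,24); print(A.round(1),A.mean(0)); print(B.round(1),B.mean(0))
for i in range(4):
    j=np.argmin(np.linalg.norm(B-A[i],axis=1)); print(tri([(o[0],a[i]),(t,b[j])]))
for W in (A,B): print(np.round([np.linalg.norm(W[(i+1)%4]-W[i]) for i in range(4)],1),[np.round(np.arctan2(*(W[(i+1)%4]-W[i])[1::-1]),3) for i in range(4)])
E
```

```text
2 [[391.0, 132.0], [388.0, 228.0], [339.0, 228.0], [337.0, 132.0]]
3 [[305.0, 229.0], [254.0, 227.0], [246.0, 133.0], [300.0, 131.0]]
9 [[300.0, 198.0], [289.0, 244.0], [265.0, 238.0], [276.0, 193.0]]
[530.7  64.8 115.7] 0.68 with top [530.7  64.4 115.6] 0.78
[617.9  42.5 162.1] 0.4 with top [619.4  40.7 160.5] 2.29
[596.4  -6.  166.5] 0.62 with top [607.5 -10.4 156.8] 1.95
[516.2  14.4 116.7] 0.23 with top [517.2  13.9 115.1] 0.33
centre [565.30680349  28.92097059 140.25732528]
edges [101.3  53.3  96.6  52.5]
n [-0.4458783   0.21007341  0.87009293] tilt deg 29.53055960975402 x [ 0.85364785 -0.19256942  0.48394459] yaw -0.2218703691500171 rise 28.943347752071322
--nest
[[359.0, 212.0], [279.0, 214.0], [270.0, 70.0], [359.0, 67.0]] [[203.0, 219.0], [188.0, 283.0], [149.0, 274.0], [165.0, 210.0]]
[[598.7 300.7  24. ]
 [577.4 214.9  24. ]
 [433.6 250.7  24. ]
 [454.1 335.   24. ]] [515.95056705 275.30275852  24.        ]
[[578.6 211.9  24. ]
 [434.7 245.   24. ]
 [455.7 333.6  24. ]
 [600.3 299.1  24. ]] [517.35585821 272.42103035  24.        ]
(array([600.94166534, 300.99177794,  17.60158063]), np.float64(0.05311957081923835))
(array([579.24929055, 213.34345289,  17.44891562]), np.float64(0.12484844513608487))
(array([432.67211694, 248.72901956,  10.44484925]), np.float64(1.4222269487245067))
(array([454.7074215 , 334.96287166,  21.32328032]), np.float64(1.0316610381492015))
[ 88.4 148.2  86.8 148.6] [np.float64(-1.813), np.float64(2.898), np.float64(1.333), np.float64(-0.233)]
[147.7  91.1 148.6  89.8] [np.float64(2.916), np.float64(1.338), np.float64(-0.234), np.float64(-1.814)]
```

```bash
cat > lid.py <<'E'
from h import *
def lines_quad(cnt):
    """sub-pixel corners: fit a line to the contour points near each side of the quad"""
    k=quad(cnt); p=cnt.reshape(-1,2).astype(float); L=[]
    for i in range(4):
        a,b=k[i],k[(i+1)%4]; u=(b-a)/np.linalg.norm(b-a); s=(p-a)@u; dd=abs((p-a)@[-u[1],u[0]])
        s_=p[(dd<3)&(s>5)&(s<np.linalg.norm(b-a)-5)]
        vx,vy,x,y=cv2.fitLine(s_.astype(np.float32),cv2.DIST_HUBER,0,.01,.01).ravel(); L.append(np.cross([x,y,1],[x+vx,y+vy,1]))
    c=[np.cross(L[i-1],L[i]) for i in range(4)]; c=np.array([v[:2]/v[2] for v in c])
    return c[np.lexsort((c[:,0],c[:,1]))] if False else order(c)
def order(c):
    m=c.mean(0); a=np.arctan2(c[:,1]-m[1],c[:,0]-m[0]); return c[np.argsort(a)]
def lid(c,lo=(15,130,60),hi=(35,255,255),rows=(80,250)):
    m=mask(c,lo,hi); m[:rows[0]]=0; m[rows[1]:]=0
    k=big(m)[0]; f=np.zeros_like(m); cv2.drawContours(f,[k],-1,255,-1)
    w=big(cv2.bitwise_and(f,cv2.bitwise_not(cv2.morphologyEx(m,cv2.MORPH_CLOSE,np.ones((2,2))))))[0]
    return lines_quad(k),lines_quad(w)
def frame(C):
    c=C.mean(0); U,S,V=np.linalg.svd(C-c); n=V[2]*np.sign(V[2][2]); x=V[0]*np.sign(V[0][0])
    return c,n,x
def report(views,f=lid):
    Q=[f(c) for c in views]
    for nm,j in (("lid",0),("window",1)):
        r=[tri([(c,k[j][a]) for c,k in zip(views,Q)]) for a in range(4)]
        C=np.array([x for x,_ in r]); c,n,x=frame(C)
        print(nm,"c",c.round(1),"miss",np.round([e for _,e in r],1),"edges",np.round([np.linalg.norm(C[(i+1)%4]-C[i]) for i in range(4)],1),"tilt",np.degrees(np.arccos(n[2])).round(1),"n az",np.arctan2(-n[1],-n[0]).round(3),"yaw",np.arctan2(x[1],x[0]).round(3),"rise",np.degrees(np.arcsin(x[2])).round(1))
E
python3 - <<'E'
from lid import *; import pickle
o=pickle.load(open("w0.pkl","rb"))[2:]
L=np.array([565,29,146.]); T=tool(-.235,.4887,True); n=-T[:,2]; y=T[:,1]; x=-T[:,0]
env.move_pose(L+n*95+y*75+x*25,q(T)); o.append(wrist())
env.move_l(L+n*95-y*75+x*25,velocity=150); o.append(wrist())
pickle.dump(o,open("w1.pkl","wb"))
cv2.imwrite("pics/w1.png",np.hstack([o[2]["frame"],o[3]["frame"]])[:, ::1])
report(o[:2]); report(o[2:]); report(o)
print(monitor.current_clock())
E
```

```text
lid c [564.3  29.  140.9] miss [0.5 0.4 0.2 0.9] edges [51.2 97.4 50.6 97. ] tilt 29.8 n az -0.355 yaw -0.245 rise 29.6
window c [561.2  30.8 148.8] miss [0.3 0.  0.6 0.4] edges [33.  63.8 33.8 65.4] tilt 30.5 n az -0.293 yaw -0.25 rise 30.5
lid c [566.8  28.  138. ] miss [0.3 0.2 0.2 0.2] edges [56.  97.9 55.6 98.3] tilt 28.5 n az -0.213 yaw -0.264 rise 28.4
window c [561.1  30.6 148.6] miss [0.1 0.2 0.6 0.3] edges [32.8 65.6 33.4 64.7] tilt 27.4 n az -0.244 yaw -0.256 rise 27.4
lid c [566.2  28.2 138.7] miss [1.3 1.1 0.9 1.5] edges [53.7 97.8 53.2 98.3] tilt 28.9 n az -0.218 yaw -0.257 rise 28.8
window c [561.1  30.7 148.8] miss [0.3 0.6 0.7 0.5] edges [32.8 65.  33.6 65.1] tilt 28.1 n az -0.25 yaw -0.252 rise 28.1
6.3333
```

The window corners give a consistent frame: lid z 148.8 against 147.4 expected, tilt 28.1° against 28°, yaw -0.252. The lid outline is biased because it includes the side faces. Now I check the reach of every pose and pick the yellow carrier.

```bash
cat > poses.py <<'E'
from lid import *
YAW,TILT=-.252,np.radians(28); T=tool(YAW,TILT,True); OT=q(T); n=-T[:,2]; x=-T[:,0]
LID=np.array([561.1,30.7,148.3]); H=env.hold_point_z
NEST=np.array([516.7,274,24.]); TN=tool(-.235,0,True); ON=q(TN)
MAT=np.array([428,-253,4.5]); OM=q(tool(0,0,True)); Z=np.array([0,0,1.])
G=24-H   # TCP above the underside of a held carrier
def st(layer,up=0): return LID+n*(-108+36*layer+G+up)   # layer 0 white
E
python3 - <<'E'
from poses import *; import pickle
o=pickle.load(open("w1.pkl","rb"))
for c in o:   # lid centre and window centre on the lid plane, in carrier axes
    P=[]
    for k in lid(c):
        a,v=rays(c,k); P.append((a+v*(((LID-a)@n)/(v@n))[:,None]).mean(0)-LID)
    print([ (p@x).round(1) for p in P],[(p@T[:,1]).round(1) for p in P])
for nm,p,r in (("y",st(2),OT),("yup",st(2,70),OT),("b",st(1),OT),("bup",st(1,90),OT),("nest",NEST+Z*G,ON),("nestup",NEST+Z*130,ON),("mat",MAT+Z*G,OM),("matup",MAT+Z*130,OM)):
    s=env.solve_ik(p,r); print(nm,p.round(1),None if s is None else np.round(s,2))
E
```

```text
[np.float64(-1.9), np.float64(0.6)] [np.float64(-2.0), np.float64(0.1)]
[np.float64(-2.1), np.float64(0.5)] [np.float64(0.5), np.float64(-0.0)]
[np.float64(-1.4), np.float64(0.2)] [np.float64(2.2), np.float64(-0.2)]
[np.float64(-1.3), np.float64(0.2)] [np.float64(-4.6), np.float64(-0.0)]
y [575.1  27.1 121.1] [-0.27  0.3   0.04  2.24  0.92  0.26  0.23]
yup [543.3  35.3 182.9] [-0.13  0.13 -0.15  2.26  0.7   0.41  0.44]
b [591.5  22.9  89.3] [-0.23  0.38  0.02  2.22  1.16  0.23  0.  ]
bup [550.6  33.4 168.8] [-0.14  0.17 -0.13  2.26  0.75  0.38  0.39]
nest [516.7 274.   29.2] [-0.2   0.66 -0.44  1.84  0.4   0.73  0.48]
nestup [516.7 274.  154. ] [-0.2   0.47 -0.43  1.78  0.23  0.94  0.61]
mat [ 428.  -253.     9.7] [ 0.23  0.56  0.3   2.08 -0.31  0.54  2.33]
matup [ 428.  -253.   134.5] [ 0.19  0.33  0.35  2.03 -0.16  0.8   2.19]
```

```bash
sed -i 's/^H=\|^LID=np.array(\[561.1,30.7,148.3\]);/LID=np.array([561.1,30.7,148.3])-1.5*x;/' poses.py; python3 - <<'E'
from poses import *
env.move_pose(st(2,70),OT)
print(env.move_l(st(2),velocity=70,until_force=8), monitor.current_eef_pos()-st(2))
env.grab(); print("gap",monitor.current_finger_gap(),monitor.current_wrist_force())
env.move_l(st(2,8),velocity=40); env.move_l(st(2,90),velocity=120)
print("gap",monitor.current_finger_gap(),monitor.current_wrist_force(),monitor.current_clock())
a=read_camera("scene")["frame"][110:280,260:440]; b=wrist()["frame"]
cv2.imwrite("pics/g1.png",np.hstack([cv2.resize(a,(424,400)),cv2.resize(b,(376,400))]))
E
```

```text
False [0.10532627 0.04982972 0.35774577]
gap 49.81326888381638 [-0.15415835 -1.15132798  0.46612884]
gap 50.03568197920203 [-0.22472294 -1.1428218  -2.27786401] 10.0
```

View pics/g1.png

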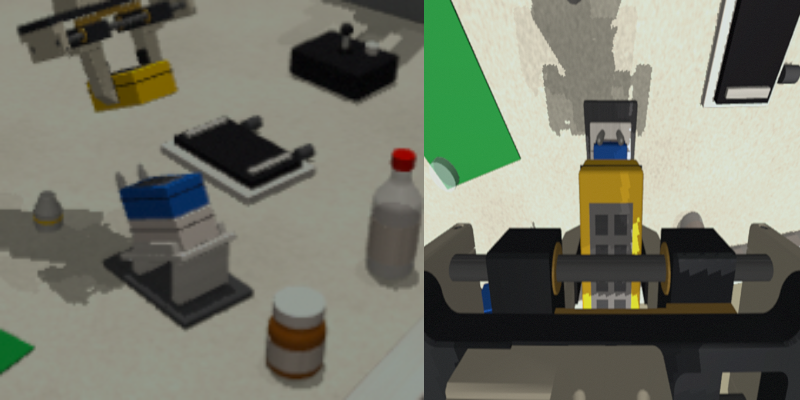

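The yellow carrier is held level with the fingers at left (135,85), and the blue and white are still seated against the posts at (170,210). Next I place it on the mat.

```bash
cat >> poses.py <<'E'
def put(p,d,o,name):
    """p: expected TCP at contact, d: outward direction"""
    env.move_l(p+d*12,attitude=o,velocity=90)
    hit=env.move_l(p-d*4,velocity=20,until_force=3)
    e=np.array(monitor.current_eef_pos()); print(name,"hit",hit,"above expected",((e-p)@d).round(2),"F",np.round(monitor.current_wrist_force(),1))
    return e
E
python3 - <<'E'
from poses import *
env.move_pose(MAT+Z*130,OM)
e=put(MAT+Z*G,Z,OM,"mat"); np.save("mat.npy",e)
env.gripper_open(); env.dwell(.3); print("gap",monitor.current_finger_gap())
env.move_l(e+Z*60,velocity=120); env.move_l(e+Z*130,velocity=200)
print(monitor.current_clock())
c=wrist(); s=read_camera("scene")["frame"][190:320,130:300]
cv2.imwrite("pics/m1.png",np.hstack([cv2.resize(s,(400,306)),cv2.resize(c["frame"],(400,306))]))
E
```

```text
mat hit True above expected 0.7 F [-0.1  0.1  4.4]
gap 91.7421609213313
15.7667
```

View pics/m1.png

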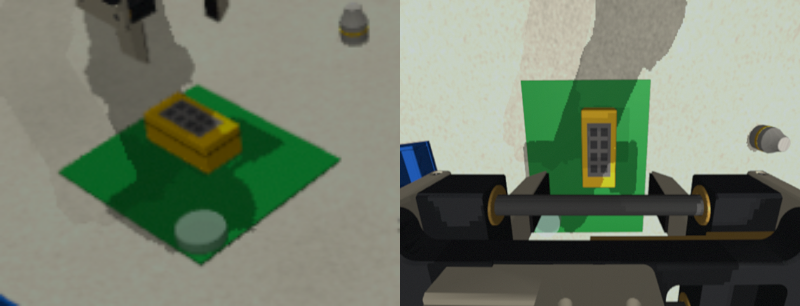

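The yellow carrier lies flat on the mat (left picture, (195,130)), the fingers are clear and the dish is untouched. Next: the blue carrier, with its lid checked before grasping.

```bash
cat >> poses.py <<'E'
BL=((100,100,40),(130,255,255)); YE=((15,130,60),(35,255,255)); 
def chk(c,col,p,nn,xx,name,rows=(60,250)):
    """window centre and yaw on the plane through p, relative to p in carrier axes"""
    yy=np.cross(nn,xx)
    for nm,k in zip(("lid","win"),lid(c,*col,rows=rows)):
        a,v=rays(c,k); C=a+v*(((p-a)@nn)/(v@nn))[:,None]; d=C.mean(0)-p
        E=[C[(i+1)%4]-C[i] for i in range(4)]; L=[np.linalg.norm(e) for e in E]; i=int(np.argmax(L)); e=E[i]*np.sign(E[i]@xx)
        print(name,nm,"dx %.1f dy %.1f dyaw %.3f edges %.1f %.1f"%(d@xx,d@yy,np.arctan2(e@yy,e@xx),max(L),min(L)))
E
python3 - <<'E'
from poses import *
BLID=LID-36*n
env.move_pose(BLID+n*150,OT)
env.move_l(BLID+n*95+x*25,velocity=150); env.dwell(.1); c=wrist()
cv2.imwrite("pics/b0.png",c["frame"])
try: chk(c,BL,BLID,n,x,"blue")
except Exception as ex: print("chk failed",ex)
print(monitor.current_clock())
E
```

```text
blue lid dx 0.6 dy -0.9 dyaw -0.006 edges 93.9 47.4
blue win dx 1.7 dy -0.0 dyaw 0.002 edges 65.6 33.0
17.8167
```

The blue lid is where expected, within 1 mm, and its window size matches the expected height.

```bash
python3 - <<'E'
from poses import *
env.move_l(st(1,50),velocity=120)
print(env.move_l(st(1),velocity=60,until_force=8), monitor.current_eef_pos()-st(1))
env.grab(); print("gap",monitor.current_finger_gap(),monitor.current_wrist_force())
env.move_l(st(1,8),velocity=40); env.move_l(st(1,115),velocity=120)
print("gap",monitor.current_finger_gap(),monitor.current_wrist_force())
env.move_pose(NEST+Z*130,ON)
e=put(NEST+Z*G,Z,ON,"nest"); np.save("nest.npy",e)
print(monitor.current_clock(),"gap",monitor.current_finger_gap())
s=read_camera("scene"); t=read_camera("top")["frame"][190:300,120:260]
cv2.imwrite("pics/n1.png",np.hstack([cv2.resize(s["frame"][110:260,260:440],(420,350)),cv2.resize(t,(380,350))]))
E
```

```text
False [0.08144412 0.09936665 0.33482709]
gap 50.044840014927765 [-0.98604282 -0.05594701  1.28518899]
gap 49.819597240669154 [-0.21471151 -0.4144311  -1.66046117]
nest hit True above expected 1.28 F [-0.8  0.6  3.8]
24.65 gap 49.57241372607498
```

View pics/n1.png

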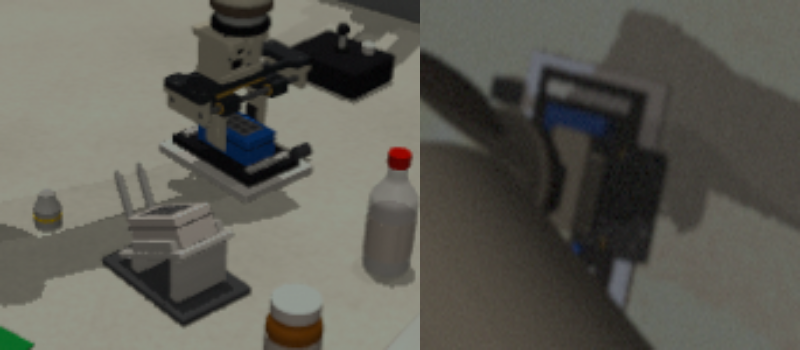

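The blue carrier sits between the stops on the black plate (left picture, (235,140)), and contact came at about the floor height, not on a 6 mm stop. The white one is still in place. I release it and check from above.

```bash
python3 - <<'E'
from poses import *
e=np.load("nest.npy")
env.gripper_open(); env.dwell(.3); print("gap",monitor.current_finger_gap())
env.move_l(e+Z*60,velocity=120); 
xn=-TN[:,0]; env.move_l(e+Z*150+xn*40,velocity=200); env.dwell(.1)
c=wrist(); cv2.imwrite("pics/n2.png",cv2.resize(c["frame"][30:260,200:440],(720,690))[:600])
try: chk(c,BL,NEST+Z*36,Z,xn,"blue in nest",rows=(40,250))
except Exception as ex: print(ex)
for f in (1,):  # white carrier check: pose for seating
    env.move_pose(LID-36*n+n*140,OT); env.move_l(LID-72*n+n*100+x*25,velocity=150); env.dwell(.1); w=wrist()
    try: chk(w,((0,0,80),(180,60,140)),LID-72*n,n,x,"white(window as blob)")
    except Exception as ex: print(ex)
    cv2.imwrite("pics/wh.png",w["frame"])
import pickle; pickle.dump((c,w),open("w2.pkl","wb")); print(monitor.current_clock())
a=cv2.resize(c["frame"][20:260,200:440],(400,400)); b=cv2.resize(w["frame"][20:260,200:440],(400,400)); cv2.imwrite("pics/nw.png",np.hstack([a,b]))
E
```

```text
gap 92.06434271950964
blue in nest lid dx 0.0 dy 0.6 dyaw -0.007 edges 94.2 49.9
blue in nest win dx 1.3 dy 1.4 dyaw 0.009 edges 65.5 33.0
OpenCV(4.12.0) /io/opencv/modules/imgproc/src/linefit.cpp:50: error: (-215:Assertion failed) count > 0 in function 'fitLine2D_wods'

29.1
```

View pics/nw.png

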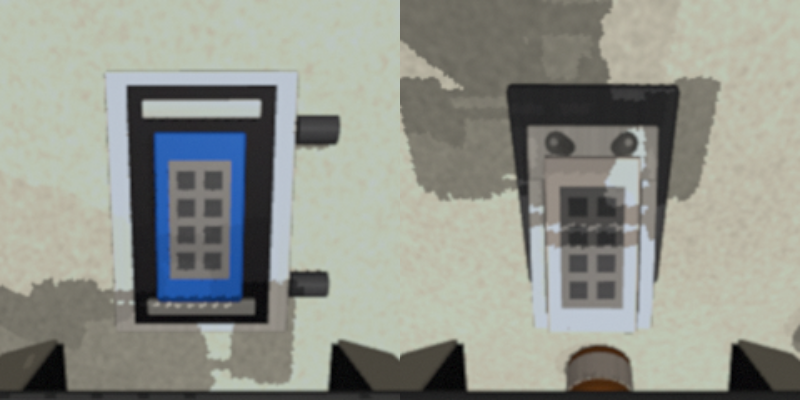

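The blue carrier lies in the nest between the stops (left picture, stop outer edges at about y=99 and 315). The white one (right picture) has its window corners at crop (160,187),(225,187),(223,308),(162,308). I check both numerically.

```bash
python3 - <<'E'
from poses import *; import pickle
c,w=pickle.load(open("w2.pkl","rb")); f=lambda p: np.array(p)/(400/240)+[200,20]
xn=-TN[:,0]; P=onz(c,f([[202,99],[202,315]]),30); print("stops",((P-NEST)@xn).round(1),"mid",((P.mean(0)-NEST)@xn).round(1),"span",np.linalg.norm(P[1]-P[0]).round(1))
WL=LID-72*n; a,v=rays(w,f([[160,187],[225,187],[223,308],[162,308]])); C=a+v*(((WL-a)@n)/(v@n))[:,None]; d=C.mean(0)-WL
print("white window dx %.1f dy %.1f"%(d@x,d@np.cross(n,x)),np.linalg.norm(C-np.roll(C,1,0),axis=1).round(1))
E
```

```text
stops [-67.   65.9] mid -0.5 span 132.9
white window dx 1.5 dy -0.5 [65.4 33.6 65.4 33.7]
```

Blue is centred to about 1 mm and white hasn't moved. Now I return the yellow, aiming 3 mm uphill to clear the posts.

```bash
python3 - <<'E'
from poses import *
m=np.load("mat.npy"); xm=np.array([1.,0,0])
env.move_l(LID+n*60,velocity=200)
env.move_pose(m+Z*130+xm*30,OM); env.dwell(.1); c=wrist()
try: chk(c,YE,m+Z*(36-G),Z,xm,"yellow on mat",rows=(40,250))
except Exception as ex: print(ex)
env.move_l(m+Z*60,velocity=150); print(env.move_l(m+Z*.3,velocity=60,until_force=8))
env.grab(); print("gap",monitor.current_finger_gap())
env.move_l(m+Z*10,velocity=40); env.move_l(m+Z*150,velocity=150)
print("F",monitor.current_wrist_force())
env.move_pose(st(1,115)+3*x,OT); env.dwell(.2); w=wrist()
try: chk(w,YE,LID+79*n+3*x,n,x,"yellow held",rows=(40,250))
except Exception as ex: print(ex)
s=read_camera("scene")["frame"][80:250,260:440]
cv2.imwrite("pics/r1.png",np.hstack([cv2.resize(s,(400,378)),cv2.resize(w["frame"],(400,378))])); print(monitor.current_clock())
E
```

```text
yellow on mat lid dx 0.0 dy 0.9 dyaw -0.001 edges 94.6 48.6
yellow on mat win dx 1.4 dy 1.9 dyaw -0.016 edges 64.8 32.8
False
gap 49.79449231138941
F [-0.29891529  0.0503163  -1.50163079]
OpenCV(4.12.0) /io/opencv/modules/imgproc/src/linefit.cpp:50: error: (-215:Assertion failed) count > 0 in function 'fitLine2D_wods'

36.6
```

View pics/r1.png

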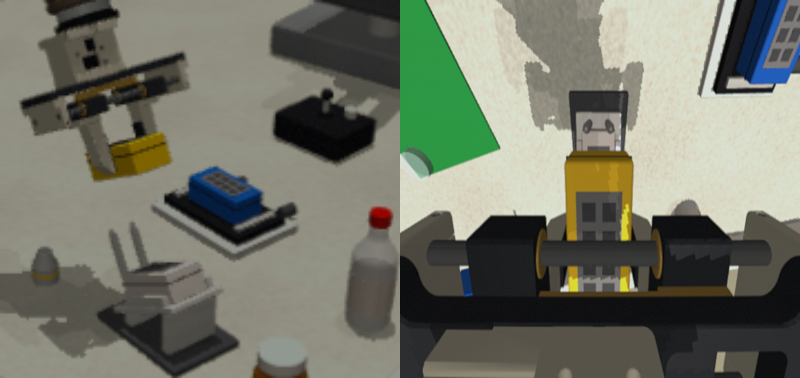

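The yellow carrier is held as before at (130,155), in line with the white stack below, and blue is undisturbed in the nest. I lower it under force guard.

```bash
python3 - <<'E'
from poses import *
p=st(1)+3*x
if env.move_l(p+n*15,velocity=60,until_force=8): print("early contact", (monitor.current_eef_pos()-p)@n, monitor.current_wrist_force())
else:
    e=put(p,n,OT,"stack"); print(monitor.current_wrist_force(),"lat",((e-p)@x).round(2),monitor.current_clock(),monitor.current_finger_gap())
s=read_camera("scene")["frame"][130:250,280:400]; cv2.imwrite("pics/p1.png",cv2.resize(s,(480,480),interpolation=cv2.INTER_CUBIC))
E
```

```text
stack hit True above expected -0.03 F [-0.9 -0.8  2.4]
[-0.89821331 -0.75236479  2.37397408] lat -0.2 39.2667 49.655211599826835
```

View pics/p1.png

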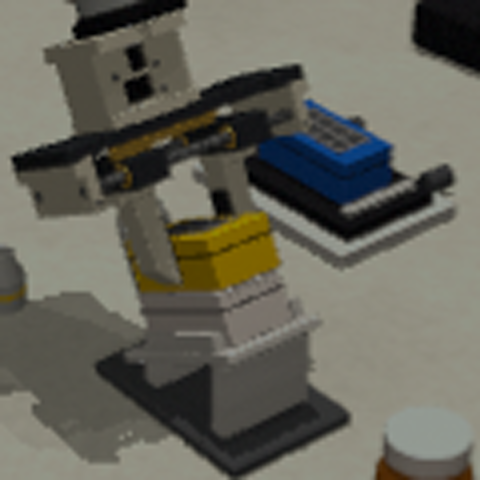

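The yellow carrier rests squarely on the white one (yellow/white joint at about (215,295)), and contact came 0.03 mm from the expected height. I release, back off and check.

```bash
python3 - <<'E'
from poses import *; import pickle
env.gripper_open(); env.dwell(.4); print("gap",monitor.current_finger_gap())
e=np.array(monitor.current_eef_pos()); env.move_l(e+n*60,velocity=100)
v=[]
for s in (60,-60):
    env.move_pose(LID-36*n+n*105+x*25+s*T[:,1],OT); env.dwell(.2); w=wrist(); v.append(w); chk(w,YE,LID-36*n,n,x,"yellow")
report(v); print("expected window c",(LID-36*n+1.5*x).round(1))
env.move_l(np.array(monitor.current_eef_pos())+n*60,velocity=150)
t=read_camera("top")
m=big(mask(t,*BL),8)
for k in m:
    r=cv2.minAreaRect(k)
    if 130<r[0][0]<230 and 180<r[0][1]<310: print("blue top",r,((onz(t,[r[0]],60)[0]-NEST)@-TN[:,:2]).round(1))
s=read_camera("scene")["frame"][100:320,140:440]; cv2.imwrite("pics/f1.png",cv2.resize(s,(800,587))); print(monitor.current_clock(),monitor.current_wrist_force())
E
```

```text
gap 91.2861591183539
yellow lid dx -0.0 dy 3.1 dyaw -0.011 edges 93.7 51.0
yellow win dx 2.2 dy 1.6 dyaw 0.005 edges 65.5 32.9
yellow lid dx 0.0 dy -1.5 dyaw 0.000 edges 93.2 50.7
yellow win dx 2.1 dy 1.5 dyaw 0.018 edges 65.2 32.5
lid c [582.8  26.  107.1] miss [0.1 0.2 0.1 0. ] edges [53.7 97.1 52.8 96.4] tilt 29.2 n az -0.308 yaw -0.259 rise 29.1
window c [578.5  27.9 116.6] miss [0.2 0.1 0.1 0. ] edges [32.8 65.1 33.6 64.9] tilt 29.1 n az -0.259 yaw -0.249 rise 29.1
expected window c [577.5  26.5 116.5]
blue top ((172.2647247314453, 245.44119262695312), (24.496097564697266, 45.354156494140625), 14.03624439239502) [2.5 1.8]
43.625 [ 0.20929716 -0.01204415 -0.26032859]
```

View pics/f1.png

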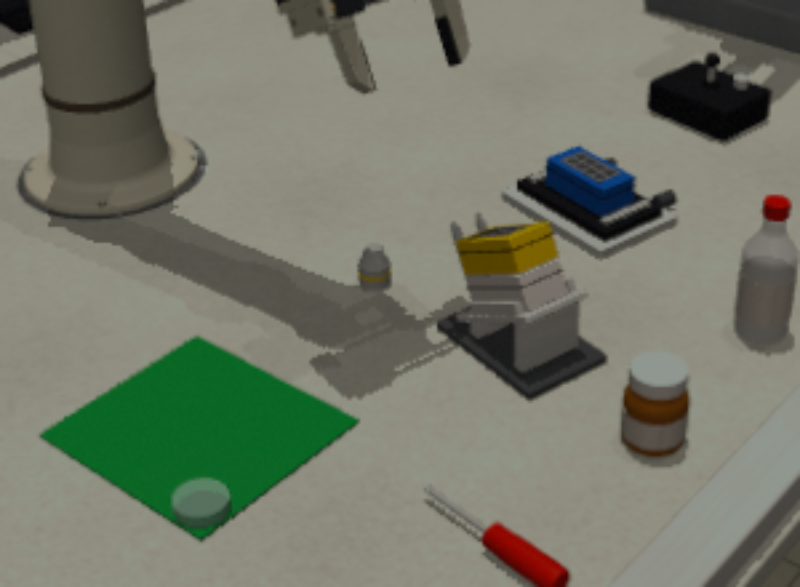

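Yellow is on white, blue is in the nest, the bystanders are where they were and the robot is clear.

```bash
python3 -c "
from plant import ticket; ticket.close_job()"
```

```text
the job is handed in; nothing more can be done
```

I handed the job in at about 44 s of the 69 s allowed; no verdict was reported. The yellow carrier was set aside on the mat and let go. The blue one is in the nest, and the yellow one is back in the cradle on the white one.

**Last checks**
- **Blue:** within about 1.5 mm of the nest centre and 0.01 rad of lengthways in the wrist view. The top camera gave about 2.5 mm, still well inside the limits.
- **Yellow on white:** about 1 mm off along the slope and 2 mm across. The height matches to about 0.1 mm, it is turned less than 0.02 rad, and the tilt read 29.1° against the nominal 28°.
- **White and bystanders:** before the yellow carrier went back, the white one's window was within about 0.5 mm of its expected place. I did not measure it again after that. The last picture shows it still seated in the cradle. The bystanders look unmoved there, judged by eye only.

**Checks that disagreed or failed**
- **Lid height:** the yellow lid's outline measured 7–10 mm too low and up to 6 mm too large because it took in the side faces. I used the lid's window corners instead, which agreed with the known height and tilt.
- **Nest plate height:** corner heights from two views scattered from 10 to 21 mm against the stated 24 mm, so I placed by that 24 mm under force guard. Contact came 1.3 mm above the expected height.
- **Image checks:** two automatic fits failed, on the white lid and on the yellow carrier while held. I replaced the first with corners read by hand and the second with a look at the picture.

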